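Start the heater under its push-latch flap

ROBOT

A 6-joint arm with a two-finger parallel gripper is mounted at the origin on a cart in front of the work surface, level with it; the furniture and walls round the work are solid. World frame = base frame: x ahead of the robot, y to its left, z up, the work surface at z = 0. Lengths are in m, angles in rad, forces in N, time in s.
With the tool pointing down it reaches from about 0.275 to 0.85 m from the base axis. Payload 5.2 kg.
Tool frame: the origin (TCP) lies midway between the tips of the shut fingers; the grasp point (between the pads) lies 19 mm behind it; z points along the fingers, y is the direction in which the jaws open and shut (so a half turn about z gives the same grasp; the last joint's range is limited). The gripper opens to 85 mm and grips with 20 to 120 N. Pads are 22 mm wide; open, the fingers measure 114 mm over their backs; the gripper's body (76 mm by 85 mm) begins 54 mm behind the grasp point. The pads swing forward as they close: fully open they stand 13 mm farther back than shut.
Start: joints at [-1.515, 0.259, 1.535, -0, 1.348, -0.203], TCP at [0.141, -0.532, 0.231] pointing down, gripper open.
Joint ranges: [-3.14, 3.14], [-0.91, 2.08], [0.19, 2.58], [-1.22, 4.36], [0.22, 2.71], [-3.12, 3.12]. Speed limits (rad/s): [2.57, 2.57, 3.14, 3.14, 3.14, 3.14].

INTERFACE

Orientations are given as a 3x3 rotation matrix whose columns are the frame's x, y, z axes.
In Python, from cell import env, snapshot, calibration gives the robot as it stands.
- The arm moves only by the tool move_arm, never from a script. Its argument "motion" is a list of rows, each an object with "translation": the shift along the tool's x, y, z in mm, a list of three; "twist": the turn, a rotation vector about the tool's x, y, z in rad, a list of three; "jaw": the opening in per cent of the stroke, from 0 (shut) to 100 (fully open). In form: [{"translation": [tx, ty, tz], "twist": [wx, wy, wz], "jaw": jaw}, ...]. A call has 1 to 5 rows; each row shifts and turns the commanded pose from where the row before left it, along the tool's axes as they then stand; what a row does not reach is not made up. A row lasts 1/8 s, in which the tool goes at most 62.5 mm and 10.7 degrees, less where a joint would pass 70% of its speed; a pose out of reach is approached as far as the arm can. A call is refused whole if a number of a shift passes 62.5 or a number of a turn 0.188, either way. A call with a gripper value outside its range is refused whole. The fingers move at their own pace and stop on an object; "newtons" is the grip in N (left out, the last holds). Time passes only in rows, so rows that do not move let the fingers close. It gives the time, the measured TCP pose, the force and the opening at its end, in the units of the state.
- env.state(): the state, without advancing time (a new reading comes with each control period).
- snapshot(name): name is "side" or "top" or "wrist"; returns the picture (420x560x3 uint8, red, green, blue); there is no depth.
- calibration(name): a dict with "vertical_fov" (degrees; the focal length in pixels is half the picture's height over the tangent of half this angle, whatever the lens; pixels are square), "cx", "cy" (the principal point, pixels), "R" (3x3) and "t" (3): a world point X has camera coordinates R X + t. Camera axes: x right, y down, z forward; pixel columns grow to the right and rows downward; lengths in m; the calibration is good to about 2 mm. A picture is of the moment at which its call begins: read the wrist's pose just before it. calibration takes no time and is no camera call; for the wrist camera it gives the pose at the moment of the call.
- env.close_job(): hands the job in, once; it reports no verdict.
The state is a dict: "time": time; "joint_pos": joint angles; "joint_vel": joint speeds; "joint_torque": joint torques, N m; "ee_pos": TCP position; "tool_rot": TCP orientation; "contact_force": force on the tool from outside, world axes, zero at the start; "torque": the same for the moment, N m; "finger_gap": finger opening in m.
Only numpy, scipy, OpenCV 4.12 (cv2) and the standard library are available. Lean on these libraries where they do the work, as an engineer would, in place of code of your own. Each camera call takes 0.05 s, during which the arm holds its last target.

TASK

Start the small white dry-block heater with the fingertips alone, gripping and lifting nothing: press the front of its blue flap down and let go so that it pops open, then press the green button under it fully in. Then push the flap shut and press its front down once more so that it latches and stays flush with the housing when you let go. Leave the amber bottle, the white tube rack and the forceps standing beside it where they are.

Things in the scene. Friction and masses are not known exactly. Their poses are not given: they have to be found in the camera images.
- heater: White dry-block heater, fixed: housing 150 (x) by 216 (y) by 75 mm high, dark display and blue stripe on its front. Origin: centre of its underside; x points from its front (robot's side) to its back, y to its left. In its top a recess, x -28 to +30 mm, 96 mm wide in y about the middle, 29 mm deep, covered by the blue flap. In front of it, up to the front face, the top is a ledge 15 mm lower.
- flap_hinge (a point): Middle of the flap's hinge line, level with the shut flap's upper face: 26 mm behind the heater's centre, 75 mm above the worktop; the line runs along the heater's y and does not move. The flap is a plate 52 mm from hinge to free front edge, 92 mm wide, 5 mm thick, a 6 mm skirt under the edge. Sprung open it leans back past upright: edge 51 mm above the housing top, 9 mm behind the hinge line.
- flap_press (a point): Where to press the blue flap: middle of the white pad (40 by 14 mm) on its upper face, 42 mm from the hinge line; moves with the flap. Pressing down here takes about 3 N to start and 4 to 5 N to reach the stop. Press right down to the stop, then let go: a latched flap springs open, an open one stays latched. The open flap is pushed shut from behind, on its upper (outer) face, with 1 to 4 N.
- flap (a joint): Flap angle in rad: 0 latched, flush with the housing top (rests at 0 to 0.01); grows as it opens up and back; sprung open about 1.75 (100 degrees), yields to 1.82; negative below flush, stop at -0.09 (pad 4 mm down). Push-push latch: each press to the stop changes it over when let go; a press short of -0.085 may not. Once open it must have risen past 0.4 to latch again.
- start_button_top (a point): Middle of the top of the green round button, 24 mm in diameter, in the recess under the flap: 9 mm in front of the heater's centre (35 mm in front of the hinge line), 64 mm above the worktop, 11 mm below the housing top; moves with the button. Its black collar, 40 mm in diameter, ends 10 mm below the button's top.
- start_button (a joint): How far the green button is pressed, in m: 0 out, 0.006 fully in; springs back when let go. About 1.2 N to start, 4 N fully in; counted as pressed beyond 0.0045.
- amber_bottle: Loose brown glass bottle with black cap, 58 mm in diameter, 115 mm tall, upright beside the heater on its left. Origin: centre of its underside. Bystander, not to be moved.
- tube_rack: Loose white tube rack full of small capped tubes, 78 by 146 by 50 mm, beside the heater on its right. Origin: centre of its underside. Bystander, not to be moved.
- forceps: Loose steel forceps, 13 by 130 by 10 mm, lying in front of the heater. Origin: centre of its underside. Bystander, not to be moved.

How it is judged:
On the way, in this order (a step that is already met when the one before it is completed fails the run):
1. the flap has popped open and stands open (value of joint flap above 0.8 rad), for 0.2 s.
2. with the flap open, the green button is pressed in (value of joint start_button above 0.0045 m and value of joint flap above 0.5 rad), for 0.05 s.
3. the button is out again and the flap is shut and latched, nothing of the robot on it (value of joint flap between -0.03 and 0.03 rad and value of joint start_button below 0.001 m and contact force between anything else and flap below 0.3 N), for 0.3 s.
At the end, for the whole second after the job is handed in: The flap is latched flush (joint within 0.03 rad of 0) with nothing touching it, after the button was pressed beyond 4.5 mm while the flap stood open; the button is out again; bottle, rack and forceps are within 20 mm of where they stood and upright (value of joint flap between -0.03 and 0.03 rad and value of joint start_button below 0.001 m and not (distance of any of amber_bottle, tube_rack, forceps from where it was at the start of the episode above 0.02 m or angle between any of amber_bottle, tube_rack's own z axis and vertical above 0.3 rad)).
It fails at once if the amber bottle, the tube rack or the forceps is lifted, knocked over or moved by more than 20 mm (distance of any of amber_bottle, tube_rack, forceps from where it was at the start of the episode above 0.02 m or angle between any of amber_bottle, tube_rack's own z axis and vertical above 0.3 rad).
It also fails if it takes over 45 s, if anything falls off the work surface, if the arm or the gripper's body presses on something with over 40 N, if the wrist force passes 120 N, or if a joint passes its speed limit or range.

## Working session

There is one attempt and no reset: what is moved stays moved. The work goes in short steps, Python scripts to look and compute and a tool call to move; the robot and the scene stay as the last step left them, time stands still between calls to the robot, and variables do not carry over. Pictures are saved under pics/ and viewed, and the job is handed in when it is done.

Besides the shell and the picture viewer there is one more tool, called after "Emit:" as name(argument=value, ...) on one line, values as JSON. move_arm: Moves the arm, as the interface text tells. Its arguments: {"type":"object","properties":{"motion":{"type":"array","items":{"type":"object","properties":{"translation":{"type":"array","items":{"type":"number"}},"twist":{"type":"array","items":{"type":"number"}},"jaw":{"type":"number"}}}},"newtons":{"type":"number"}},"required":["motion"]}

```bash
ls; mkdir -p pics; python3 - <<'E'
from cell import env,snapshot,calibration
import cv2
for n in("side","top","wrist"):
    c=calibration(n);print(n,c)
    cv2.imwrite(f"pics/{n}0.png",snapshot(n)[:,:,::-1])
s=env.state()
for k in s: print(k,s[k])
E
```

```text
pics
side {'vertical_fov': 45.18337781502415, 'cx': 275.987376474136, 'cy': 208.8547174159851, 'R': array([[ 9.99869636e-01,  1.11846873e-02,  1.16453485e-02],
       [ 1.61382690e-02, -6.69143517e-01, -7.42957947e-01],
       [-5.17342872e-04,  7.43049027e-01, -6.69236786e-01]]), 't': array([-0.52028632,  0.083481  ,  1.07185674])}
top {'vertical_fov': 44.02870978768617, 'cx': 282.71467210735244, 'cy': 215.4026593628595, 'R': array([[-1.89910489e-02, -9.99819181e-01, -9.72350505e-04],
       [-9.97655866e-01,  1.90138880e-02, -6.57361820e-02],
       [ 6.57427838e-02, -2.78327863e-04, -9.97836564e-01]]), 't': array([0.05645499, 0.51773383, 1.21863157])}
wrist {'vertical_fov': 66.5866308486726, 'cx': 272.50541142845384, 'cy': 212.39234379896592, 'R': array([[ 0.2561731 , -0.96662623, -0.00301255],
       [-0.92037111, -0.24486488,  0.3048905 ],
       [-0.29545282, -0.07533208, -0.95238265]]), 't': array([-0.54782164, -0.03883336,  0.38030172])}
time 0.15
joint_pos [-1.51482630e+00  2.59187962e-01  1.53580834e+00  7.56218939e-06
  1.34797976e+00 -2.02803574e-01]
joint_vel [-5.85631631e-05 -2.73202512e-03 -2.69666272e-03  3.22819875e-04
  1.41340143e-05  1.08138760e-03]
joint_torque [ 1.89430422e-03 -4.46387959e+01 -2.90818959e+01 -1.59061797e-04
  8.32805556e-03 -2.20162406e-05]
ee_pos [ 0.14074378 -0.53128971  0.23066838]
tool_rot [[ 9.66704973e-01  2.55893512e-01 -7.00251080e-05]
 [ 2.55893362e-01 -9.66704028e-01  1.38165142e-03]
 [ 2.85862080e-04 -1.35356826e-03 -9.99999043e-01]]
contact_force [0.29716511 0.26121686 0.49408542]
torque [-0.00461897  0.02885122  0.04345822]
finger_gap 0.08531458357957246
```

View pics/side0.png

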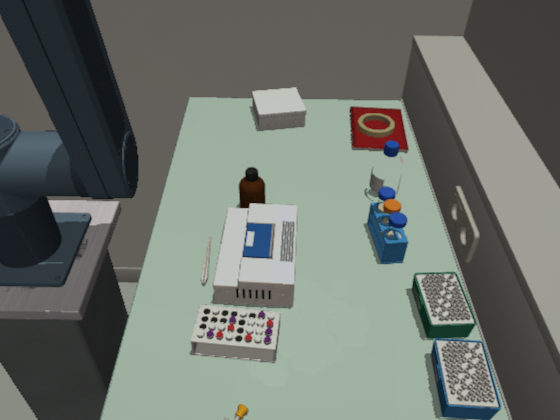

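View pics/top0.png

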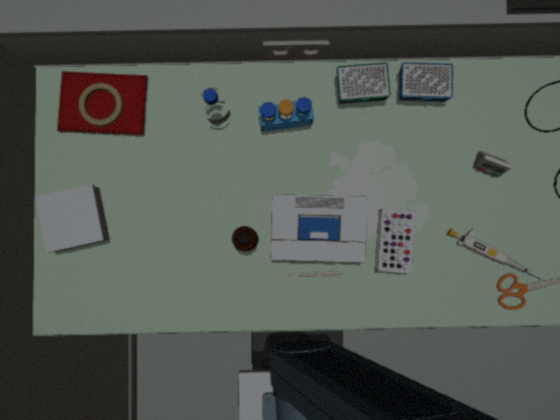

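The top view shows the heater at about (318,228), the flap at about (320,228), the bottle at (245,239), the rack at (396,240) and the forceps at (315,274). I'll enlarge it.

```bash
python3 - <<'E'
import cv2
a=cv2.imread("pics/top0.png")[180:290,220:420];cv2.imwrite("pics/top0c.png",cv2.resize(a,None,fx=4,fy=4,interpolation=cv2.INTER_CUBIC))
a=cv2.imread("pics/side0.png")[190:310,190:330];cv2.imwrite("pics/side0c.png",cv2.resize(a,None,fx=5,fy=5,interpolation=cv2.INTER_CUBIC))
E
```

```text
(no output)
```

View pics/top0c.png

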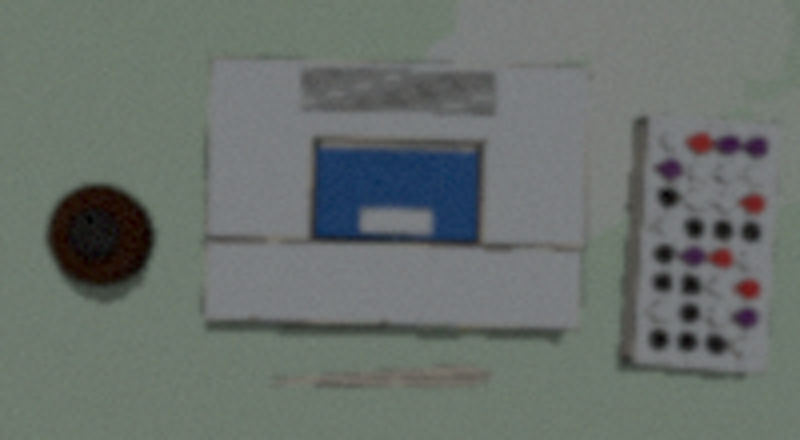

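View pics/side0c.png

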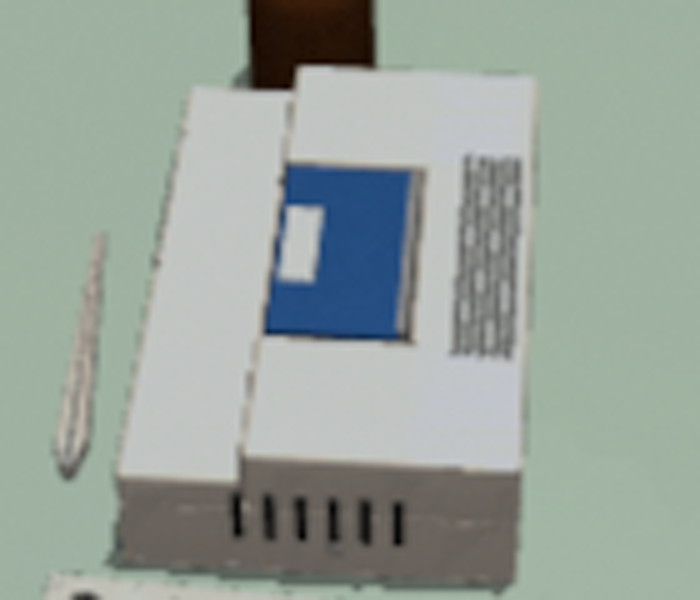

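```bash
cat > h.py <<'E'
import numpy as np
from scipy.optimize import least_squares
from cell import env,snapshot,calibration
def proj(c,X):
    f=210/np.tan(np.radians(c["vertical_fov"]/2));p=np.asarray(X)@c["R"].T+c["t"]
    return np.c_[c["cx"]+f*p[:,0]/p[:,2],c["cy"]+f*p[:,1]/p[:,2]]
def ray(c,uv,z):
    f=210/np.tan(np.radians(c["vertical_fov"]/2))
    d=c["R"].T@np.array([(uv[0]-c["cx"])/f,(uv[1]-c["cy"])/f,1]);o=-c["R"].T@c["t"]
    return o+d*(z-o[2])/d[2]
E
python3 - <<'E'
from h import *
P=lambda x,y,z=75:[x/1e3,y/1e3,z/1e3]
top=[(P(75,108),(210,58)),(P(75,-108),(587,66)),(P(-28,108),(205,238)),(P(-28,-108),(583,245)),(P(-16,0),(396,221)),(P(-75,108,60),(205,322)),(P(-75,-108,60),(578,330))]
side=[(P(75,108),(537,78)),(P(75,-108),(520,470)),(P(-28,108),(297,66)),(P(-28,-108),(243,458)),(P(-16,0),(301,244)),(P(-75,108,60),(190,88)),(P(-75,-108,60),(120,478))]
cs=[(calibration("top"),np.array([p for p,_ in top]),np.array([u for _,u in top])/4+[220,180]),
(calibration("side"),np.array([p for p,_ in side]),np.array([u for _,u in side])/5+[190,190])]
def W(q,X):
    c,s=np.cos(q[2]),np.sin(q[2]);return X@np.array([[c,-s,0],[s,c,0],[0,0,1]]).T+[q[0],q[1],0]
for sel in(cs[:1],cs[1:],cs):
    r=least_squares(lambda q:np.concatenate([(proj(c,W(q,X))-u).ravel() for c,X,u in sel]),[.5,-.1,0])
    print(r.x,np.round(r.fun.reshape(-1,2),1).tolist())
q=r.x
for n,p in(("press",P(-16,0)),("button",P(-9,0,64)),("hinge",P(26,0))):print(n,W(q,np.array([p])))
t=calibration("top")
print("bottle",ray(t,(220+95/4,180+232/4),.115),"rack",[ray(t,(220+a/4,180+b/4),.05) for a,b in((640,118),(780,125),(770,375),(630,365))],"forceps",[ray(t,(220+a/4,180+b/4),.0) for a,b in((278,382),(488,376))])
E
```

```text
[ 0.48415363 -0.03474677 -0.04054551] [[-0.5, -0.2], [0.2, -0.2], [-0.3, 0.1], [0.7, 0.4], [-0.2, 0.1], [-0.6, -0.2], [0.7, -0.1]]
[ 0.48533647 -0.03760238 -0.04227243] [[0.3, -0.5], [1.1, 0.3], [-0.1, -0.3], [-0.3, -0.1], [0.1, 0.5], [-0.3, -0.4], [-0.9, -0.0]]
[ 0.4847939  -0.03592842 -0.04117691] [[0.0, -0.5], [0.8, -0.4], [0.2, -0.2], [1.3, 0.2], [0.3, -0.2], [-0.2, -0.5], [1.2, -0.4], [-0.0, -1.1], [0.9, -0.4], [-0.3, -0.8], [-0.5, -0.8], [-0.1, -0.1], [-0.5, -0.9], [-1.1, -0.7]]
press [[ 0.46880746 -0.03526977  0.075     ]]
button [[ 0.47580153 -0.03555793  0.064     ]]
hinge [[ 0.51077186 -0.03699872  0.075     ]]
bottle [0.4644315  0.13264753 0.115     ] rack [array([ 0.5259519 , -0.17901179,  0.05      ]), array([ 0.52034304, -0.25992216,  0.05      ]), array([ 0.37651279, -0.24903464,  0.05      ]), array([ 0.38375134, -0.16881066,  0.05      ])] forceps [array([0.3753846 , 0.03308961, 0.        ]), array([ 0.37657462, -0.09264082,  0.        ])]
```

```bash
cat >> h.py <<'E'
from scipy.spatial.transform import Rotation as Ro
Q=np.array([0.4848,-0.0359,-0.0412])
def Rz():
    return Ro.from_euler('z',Q[2]).as_matrix()
def goto(hx,hy,hz):
    s=env.state();T=Rz()@(np.array([hx,hy,hz])/1e3)+[Q[0],Q[1],0]
    Rt=Rz()@np.diag([1,-1,-1.]);R=s["tool_rot"]
    d=R.T@(T-s["ee_pos"])*1e3
    print("t",round(s["time"],2),"heater-frame tcp",np.round(Rz().T@(s["ee_pos"]-[Q[0],Q[1],0])*1e3,1),"F",np.round(s["contact_force"],1),"\nneed",np.round(d,1),"twist",np.round(Ro.from_matrix(R.T@Rt).as_rotvec(),3),"need aligned",np.round(Rt.T@(T-s["ee_pos"])*1e3,1))
E
python3 -c "
from h import *
c=calibration('wrist');s=env.state();print(s['tool_rot'].T@(-c['R'].T@c['t']-s['ee_pos']))
goto(-22,0,110)"
```

```text
[ 0.07905373 -0.0008428  -0.14179472]
t 0.15 heater-frame tcp [-323.4 -509.1  230.7] F [0.3 0.3 0.5] 
need [ 438.3 -397.2  121.3] twist [-0.001 -0.     0.3  ] need aligned [ 301.4 -509.1  120.7]
```

Emit:
move_arm(motion=[{"translation": [35, -40, 0], "twist": [0, 0, 0.15], "jaw": 0}, {"translation": [35, -40, 0], "twist": [0, 0, 0.15], "jaw": 0}, {"translation": [30, -50, 0], "twist": [0, 0, 0], "jaw": 0}, {"translation": [30, -50, 0], "twist": [0, 0, 0], "jaw": 0}, {"translation": [30, -50, 0], "twist": [0, 0, 0], "jaw": 0}], newtons=20)

```text
time: 0.78
ee_pos: [0.2915, -0.2926, 0.2312]
tool_rot: [[0.999, -0.042, 0.0], [-0.042, -0.999, 0.0], [0.0, -0.0, -1.0]]
contact_force: [1.1, -0.9, -0.7]
finger_gap: 0.0003
```

```bash
python3 -c "
from h import *
goto(-22,0,110)"
```

```text
t 0.78 heater-frame tcp [-182.5 -264.5  231.2] F [ 1.1 -0.9 -0.7] 
need [ 160.3 -264.6  121.3] twist [-0.    -0.    -0.001] need aligned [ 160.5 -264.5  121.2]
```

Emit:
move_arm(motion=[{"translation": [30, -50, 0], "twist": [0, 0, 0], "jaw": 0}, {"translation": [30, -50, 10], "twist": [0, 0, 0], "jaw": 0}, {"translation": [30, -50, 20], "twist": [0, 0, 0], "jaw": 0}, {"translation": [30, -50, 20], "twist": [0, 0, 0], "jaw": 0}, {"translation": [30, -50, 20], "twist": [0, 0, 0], "jaw": 0}])

```text
time: 1.4
ee_pos: [0.452, -0.049, 0.1608]
tool_rot: [[0.999, -0.041, 0.001], [-0.041, -0.999, -0.0], [0.001, 0.0, -1.0]]
contact_force: [1.7, -0.5, -0.5]
finger_gap: -0.0002
```

```bash
python3 -c "
from h import *
goto(-22,0,110)"
```

```text
t 1.4 heater-frame tcp [-32.3 -14.4 160.8] F [ 1.7 -0.5 -0.5] 
need [ 10.2 -14.4  50.9] twist [ 0.    -0.001  0.   ] need aligned [ 10.3 -14.4  50.8]
```

Emit:
move_arm(motion=[{"translation": [10, -14, 20], "twist": [0, 0, 0], "jaw": 0}, {"translation": [0, 0, 30], "twist": [0, 0, 0], "jaw": 0}, {"translation": [0, 0, 0], "twist": [0, 0, 0], "jaw": 0}, {"translation": [0, 0, 0], "twist": [0, 0, 0], "jaw": 0}])

```text
time: 1.9
ee_pos: [0.462, -0.0375, 0.112]
tool_rot: [[0.999, -0.042, 0.001], [-0.042, -0.999, -0.0], [0.001, 0.0, -1.0]]
contact_force: [0.1, -0.9, 0.9]
finger_gap: 0.0
```

```bash
python3 - <<'E'
from h import *
import cv2
goto(-22,0,78)
cv2.imwrite("pics/w1.png",snapshot("wrist")[:,:,::-1])
a=snapshot("side")[170:310,170:350,::-1];cv2.imwrite("pics/s1.png",cv2.resize(a,None,fx=4,fy=4,interpolation=cv2.INTER_CUBIC))
E
```

```text
t 1.9 heater-frame tcp [-22.7  -2.5 112. ] F [ 0.1 -0.9  0.9] 
need [ 0.7 -2.5 34. ] twist [ 0.    -0.001 -0.   ] need aligned [ 0.7 -2.5 34. ]
```

View pics/w1.png

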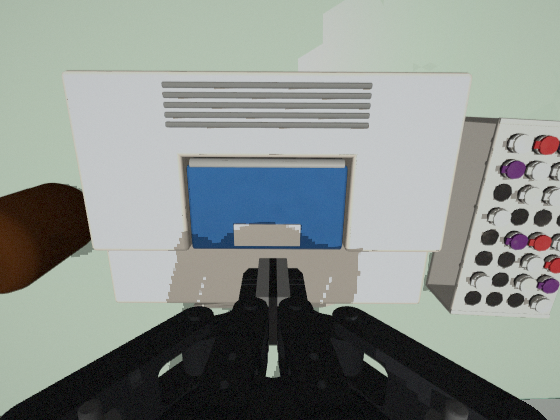

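View pics/s1.png

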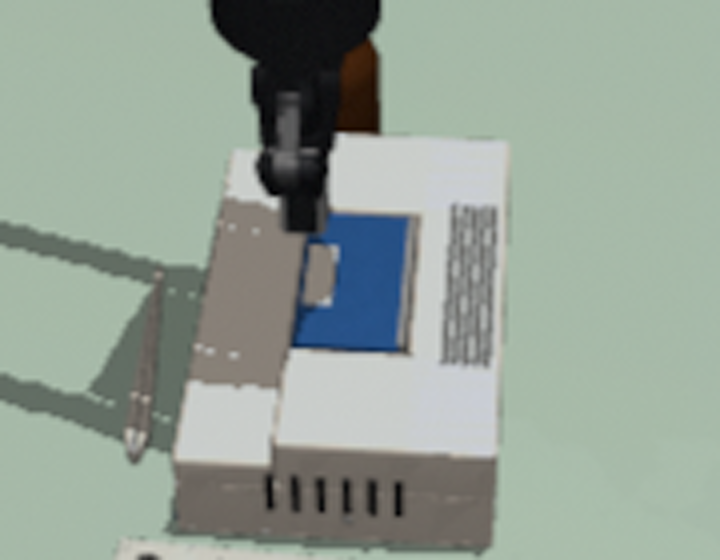

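The wrist view has the pad centre at (267,235), the flap's front corners at (188,248) and (346,248), and the fingertips at (272,262). I'll use it to check the fit.

```bash
python3 - <<'E'
from h import *
c=calibration("wrist")
for n,uv in(("pad",(267,235)),("fl",(188,248)),("fr",(346,248)),("hl",(189,167)),("backL",(66,72)),("backR",(467,74)),("stepL",(91,249)),("stepR",(441,251))):
    p=ray(c,uv,.075);print(n,np.round(Rz().T@(p-[Q[0],Q[1],0])*1e3,1))
E
```

```text
pad [-15.3   1.8  75. ]
fl [-23.8  50.1  75. ]
fr [-23.8 -46.4  75. ]
hl [25.9 45.5 75. ]
backL [ 75.2 105.2  75. ]
backR [  74.2 -102.3   75. ]
stepL [-24.5 109.5  75. ]
stepR [ -25.9 -104.8   75. ]
```

Emit:
move_arm(motion=[{"translation": [1, -3, 20], "twist": [0, 0, 0], "jaw": 0}, {"translation": [0, 0, 14], "twist": [0, 0, 0], "jaw": 0}, {"translation": [0, 0, 0], "twist": [0, 0, 0], "jaw": 0}, {"translation": [0, 0, 0], "twist": [0, 0, 0], "jaw": 0}])

```text
time: 2.5
ee_pos: [0.4631, -0.0345, 0.0778]
tool_rot: [[0.999, -0.041, 0.001], [-0.041, -0.999, -0.0], [0.001, 0.0, -1.0]]
contact_force: [0.1, 0.5, 0.5]
finger_gap: 0.0003
```

Emit:
move_arm(motion=[{"translation": [0, 0, 2], "twist": [0, 0, 0], "jaw": 0}, {"translation": [0, 0, 1], "twist": [0, 0, 0], "jaw": 0}, {"translation": [0, 0, 0], "twist": [0, 0, 0], "jaw": 0}, {"translation": [0, 0, 0], "twist": [0, 0, 0], "jaw": 0}])

```text
time: 3.0
ee_pos: [0.4632, -0.0344, 0.0746]
tool_rot: [[0.999, -0.041, 0.001], [-0.041, -0.999, -0.0], [0.001, 0.0, -1.0]]
contact_force: [-0.2, -1.2, 3.2]
finger_gap: -0.0001
```

Contact shows at z≈0.075. I'll go on down to the stop.

Emit:
move_arm(motion=[{"translation": [0, 0, 1.5], "twist": [0, 0, 0], "jaw": 0}, {"translation": [0, 0, 1], "twist": [0, 0, 0], "jaw": 0}, {"translation": [0, 0, 0], "twist": [0, 0, 0], "jaw": 0}, {"translation": [0, 0, 0], "twist": [0, 0, 0], "jaw": 0}])

```text
time: 3.5
ee_pos: [0.4632, -0.0343, 0.072]
tool_rot: [[0.999, -0.041, 0.001], [-0.041, -0.999, -0.0], [0.001, 0.0, -1.0]]
contact_force: [1.5, -1.9, 3.3]
finger_gap: 0.0001
```

Emit:
move_arm(motion=[{"translation": [0, 0, 1], "twist": [0, 0, 0], "jaw": 0}, {"translation": [0, 0, 0], "twist": [0, 0, 0], "jaw": 0}, {"translation": [0, 0, 0], "twist": [0, 0, 0], "jaw": 0}])

```text
time: 3.88
ee_pos: [0.4633, -0.0344, 0.0712]
tool_rot: [[0.999, -0.041, 0.001], [-0.041, -0.999, -0.0], [0.001, 0.0, -1.0]]
contact_force: [0.5, -0.0, 6.5]
finger_gap: -0.0001
```

Emit:
move_arm(motion=[{"translation": [0, 0, 1], "twist": [0, 0, 0], "jaw": 0}, {"translation": [0, 0, 0], "twist": [0, 0, 0], "jaw": 0}, {"translation": [0, 0, 0], "twist": [0, 0, 0], "jaw": 0}])

```text
time: 4.25
ee_pos: [0.4634, -0.0344, 0.0709]
tool_rot: [[0.999, -0.041, 0.002], [-0.041, -0.999, -0.001], [0.002, 0.001, -1.0]]
contact_force: [-0.9, 0.3, 13.4]
finger_gap: 0.0001
```

At the stop: 13 N and no further travel. I'll release up and back toward the robot.

Emit:
move_arm(motion=[{"translation": [-8, 0, -12], "twist": [0, 0, 0], "jaw": 0}, {"translation": [-50, 0, -10], "twist": [0, 0, 0], "jaw": 0}, {"translation": [0, 0, -50], "twist": [0, 0, 0], "jaw": 0}, {"translation": [0, 0, 0], "twist": [0, 0, 0], "jaw": 0}])

```text
time: 4.75
ee_pos: [0.4051, -0.0319, 0.1442]
tool_rot: [[0.999, -0.041, 0.004], [-0.041, -0.999, -0.001], [0.004, 0.001, -1.0]]
contact_force: [0.3, 1.4, 0.1]
finger_gap: -0.0004
```

```bash
python3 - <<'E'
from h import *
import cv2
goto(-9,0,75)
cv2.imwrite("pics/w2.png",snapshot("wrist")[:,:,::-1])
a=snapshot("side")[170:310,170:350,::-1];cv2.imwrite("pics/s2.png",cv2.resize(a,None,fx=4,fy=4,interpolation=cv2.INTER_CUBIC))
E
```

```text
t 4.75 heater-frame tcp [-79.8   0.7 144.2] F [0.3 1.4 0.1] 
need [70.5  0.6 69.5] twist [ 0.001 -0.004 -0.   ] need aligned [70.8  0.7 69.2]
```

View pics/w2.png

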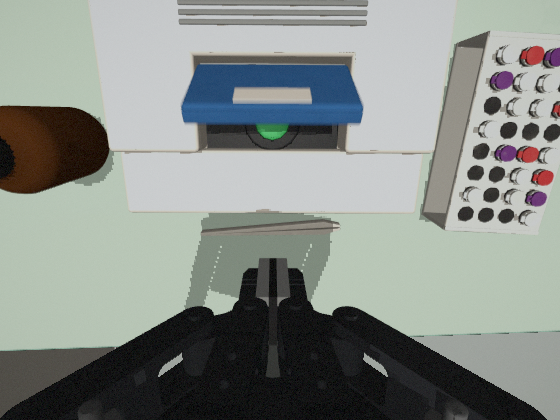

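View pics/s2.png

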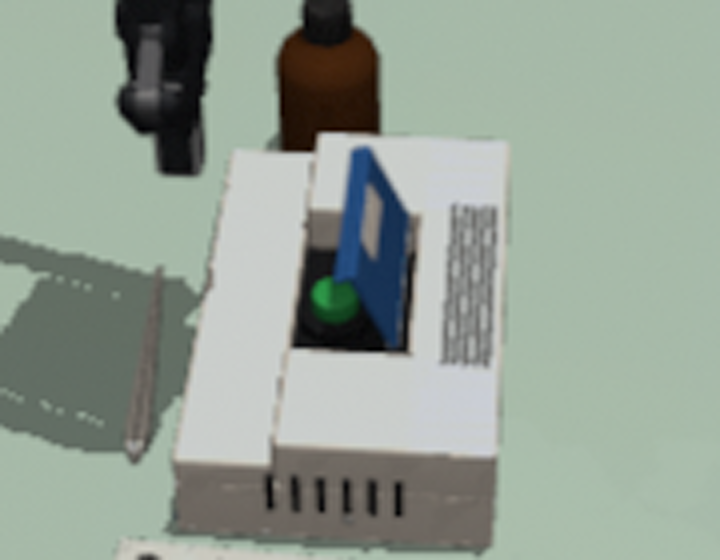

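The flap is rising, about 60–70° open, and the button shows green at (272,132). I'll wait for it to finish.

Emit:
move_arm(motion=[{"translation": [0, 0, 0], "twist": [0, 0, 0], "jaw": 0}, {"translation": [0, 0, 0], "twist": [0, 0, 0], "jaw": 0}, {"translation": [0, 0, 0], "twist": [0, 0, 0], "jaw": 0}, {"translation": [0, 0, 0], "twist": [0, 0, 0], "jaw": 0}, {"translation": [0, 0, 0], "twist": [0, 0, 0], "jaw": 0}])

```text
time: 5.48
ee_pos: [0.4048, -0.0318, 0.1417]
tool_rot: [[0.999, -0.041, -0.0], [-0.041, -0.999, 0.0], [-0.0, -0.0, -1.0]]
contact_force: [-0.5, 0.5, -0.5]
finger_gap: 0.0001
```

```bash
python3 - <<'E'
from h import *
import cv2
goto(-11,0,75)
b=snapshot("wrist")[:,:,::-1]
a=snapshot("side")[170:310,170:350,::-1];cv2.imwrite("pics/s3.png",np.hstack([cv2.resize(a,None,fx=2.2,fy=2.2,interpolation=cv2.INTER_CUBIC)[:308],cv2.resize(b[:300],(396,308))]))
E
```

```text
t 5.47 heater-frame tcp [-80.1   0.8 141.7] F [-0.5  0.5 -0.5] 
need [69.1  0.8 66.7] twist [-0.  0.  0.] need aligned [69.1  0.8 66.7]
```

View pics/s3.png

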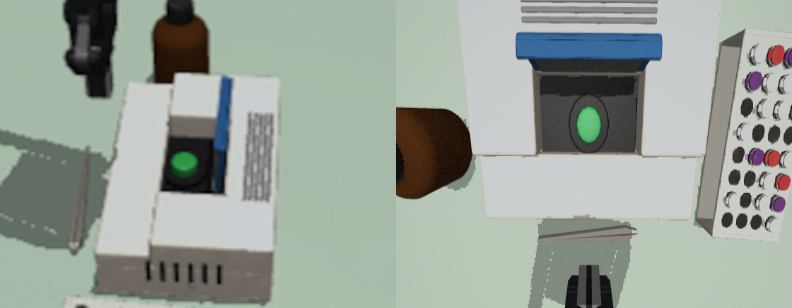

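Flap fully open, button clear. I'll move over it.

Emit:
move_arm(motion=[{"translation": [35, 0, 20], "twist": [0, 0, 0], "jaw": 0}, {"translation": [34, 0, 20], "twist": [0, 0, 0], "jaw": 0}, {"translation": [0, 0, 25], "twist": [0, 0, 0], "jaw": 0}, {"translation": [0, 0, 0], "twist": [0, 0, 0], "jaw": 0}, {"translation": [0, 0, 0], "twist": [0, 0, 0], "jaw": 0}])

```text
time: 6.2
ee_pos: [0.4738, -0.0347, 0.0774]
tool_rot: [[0.999, -0.041, 0.0], [-0.041, -0.999, -0.0], [0.0, 0.0, -1.0]]
contact_force: [0.6, -0.1, -0.6]
finger_gap: -0.0002
```

Emit:
move_arm(motion=[{"translation": [0, 0, 6], "twist": [0, 0, 0], "jaw": 0}, {"translation": [0, 0, 6], "twist": [0, 0, 0], "jaw": 0}, {"translation": [0, 0, 2], "twist": [0, 0, 0], "jaw": 0}, {"translation": [0, 0, 0], "twist": [0, 0, 0], "jaw": 0}, {"translation": [0, 0, 0], "twist": [0, 0, 0], "jaw": 0}])

```text
time: 6.82
ee_pos: [0.4737, -0.0347, 0.0629]
tool_rot: [[0.999, -0.041, -0.0], [-0.041, -0.999, -0.0], [-0.0, 0.0, -1.0]]
contact_force: [-0.9, -0.3, 1.6]
finger_gap: 0.0001
```

```bash
python3 - <<'E'
from h import *
goto(-11,0,58)
E
```

```text
t 6.83 heater-frame tcp [-11.2   0.8  62.9] F [-0.9 -0.3  1.6] 
need [0.2 0.8 4.9] twist [0. 0. 0.] need aligned [0.2 0.8 4.9]
```

Emit:
move_arm(motion=[{"translation": [0, 0, 3], "twist": [0, 0, 0], "jaw": 0}, {"translation": [0, 0, 2], "twist": [0, 0, 0], "jaw": 0}, {"translation": [0, 0, 0], "twist": [0, 0, 0], "jaw": 0}, {"translation": [0, 0, 0], "twist": [0, 0, 0], "jaw": 0}])

```text
time: 7.32
ee_pos: [0.4739, -0.0347, 0.058]
tool_rot: [[0.999, -0.041, 0.0], [-0.041, -0.999, -0.0], [0.0, 0.0, -1.0]]
contact_force: [-0.9, -0.2, 4.6]
finger_gap: 0.0001
```

Emit:
move_arm(motion=[{"translation": [0, 0, 1], "twist": [0, 0, 0], "jaw": 0}, {"translation": [0, 0, 0], "twist": [0, 0, 0], "jaw": 0}, {"translation": [0, 0, 0], "twist": [0, 0, 0], "jaw": 0}])

```text
time: 7.7
ee_pos: [0.4739, -0.0347, 0.0579]
tool_rot: [[0.999, -0.041, 0.001], [-0.041, -0.999, -0.0], [0.001, 0.0, -1.0]]
contact_force: [-4.0, 0.8, 15.2]
finger_gap: 0.0001
```

Button fully in, hard stop with 15 N at z=0.058. Now I'll go up and over to behind the flap.

Emit:
move_arm(motion=[{"translation": [0, 0, -15], "twist": [0, 0, 0], "jaw": 0}, {"translation": [-5, 0, -55], "twist": [0, 0, 0], "jaw": 0}, {"translation": [0, 0, -40], "twist": [0, 0, 0], "jaw": 0}, {"translation": [40, 0, 0], "twist": [0, 0, 0], "jaw": 0}, {"translation": [40, 0, 0], "twist": [0, 0, 0], "jaw": 0}])

```text
time: 8.32
ee_pos: [0.5501, -0.0378, 0.1678]
tool_rot: [[0.999, -0.041, 0.002], [-0.041, -0.999, -0.001], [0.002, 0.0, -1.0]]
contact_force: [0.1, 0.1, -0.5]
finger_gap: -0.0002
```

```bash
python3 - <<'E'
from h import *
import cv2
goto(64,0,115)
a=snapshot("side")[130:310,150:370,::-1];cv2.imwrite("pics/s4.png",cv2.resize(a,None,fx=3,fy=3,interpolation=cv2.INTER_CUBIC))
E
```

```text
t 8.32 heater-frame tcp [ 65.3   0.7 167.8] F [ 0.1  0.1 -0.5] 
need [-1.4  0.7 52.8] twist [ 0.    -0.002 -0.   ] need aligned [-1.3  0.7 52.8]
```

View pics/s4.png

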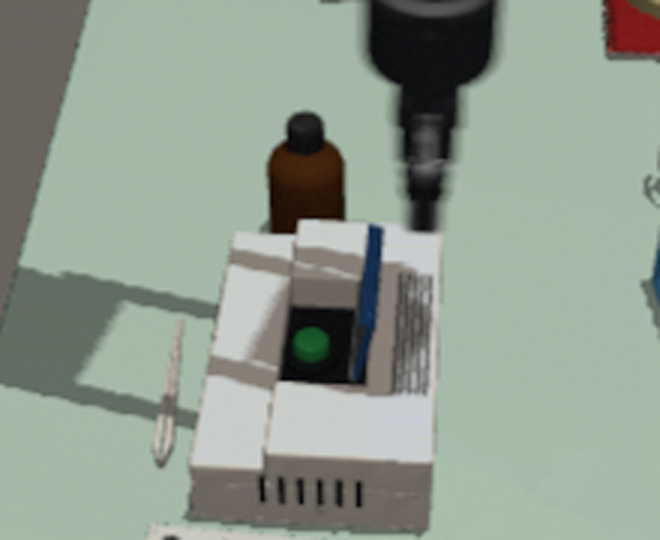

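The fingers are behind the open flap. Next I'll lower and push forward.

Emit:
move_arm(motion=[{"translation": [0, 0, 35], "twist": [0, 0, 0], "jaw": 0}, {"translation": [0, 0, 18], "twist": [0, 0, 0], "jaw": 0}, {"translation": [-10, 0, 0], "twist": [0, 0, 0], "jaw": 0}, {"translation": [-10, 0, 0], "twist": [0, 0, 0], "jaw": 0}, {"translation": [-8, 0, 0], "twist": [0, 0, 0], "jaw": 0}])

```text
time: 9.0
ee_pos: [0.5206, -0.0366, 0.1149]
tool_rot: [[0.999, -0.041, 0.002], [-0.041, -0.999, -0.0], [0.002, 0.0, -1.0]]
contact_force: [1.3, -0.3, -0.4]
finger_gap: 0.0001
```

```bash
python3 - <<'E'
from h import *
goto(14,0,114)
E
```

```text
t 9.0 heater-frame tcp [ 35.8   0.8 114.9] F [ 1.3 -0.3 -0.4] 
need [-21.8   0.8   0.8] twist [ 0.    -0.002 -0.   ] need aligned [-21.8   0.8   0.9]
```

Emit:
move_arm(motion=[{"translation": [-8, 0, 0], "twist": [0, 0, 0], "jaw": 0}, {"translation": [-8, 0, 0], "twist": [0, 0, 0], "jaw": 0}, {"translation": [-6, 0, 1], "twist": [0, 0, 0], "jaw": 0}, {"translation": [-6, 0, 4], "twist": [0, 0, 0], "jaw": 0}, {"translation": [-3, 0, 3], "twist": [0, 0, 0], "jaw": 0}])

```text
time: 9.62
ee_pos: [0.4892, -0.0353, 0.1056]
tool_rot: [[0.999, -0.041, -0.001], [-0.041, -0.999, 0.0], [-0.001, -0.0, -1.0]]
contact_force: [0.6, 0.8, 1.8]
finger_gap: 0.0001
```

```bash
python3 - <<'E'
from h import *
import cv2
goto(-2,0,97)
a=snapshot("side")[170:310,170:350,::-1];cv2.imwrite("pics/s5.png",cv2.resize(a,None,fx=4,fy=4,interpolation=cv2.INTER_CUBIC))
E
```

```text
t 9.62 heater-frame tcp [  4.4   0.8 105.6] F [0.6 0.8 1.8] 
need [-6.3  0.8  8.6] twist [-0.     0.001 -0.   ] need aligned [-6.4  0.8  8.6]
```

View pics/s5.png

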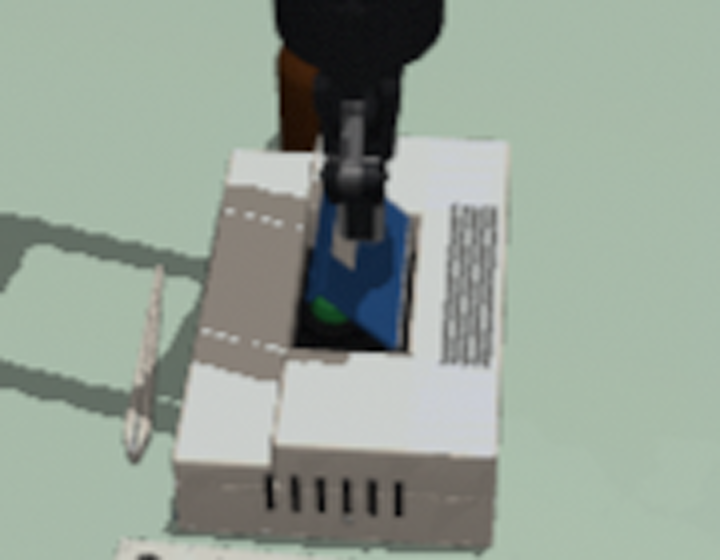

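The flap is following at about 45° with the finger on its outer face. I'll continue along the arc.

Emit:
move_arm(motion=[{"translation": [-4, 0, 5], "twist": [0, 0, 0], "jaw": 0}, {"translation": [-4, 0, 5], "twist": [0, 0, 0], "jaw": 0}, {"translation": [-4, 0, 4], "twist": [0, 0, 0], "jaw": 0}, {"translation": [-7, 0, 1], "twist": [0, 0, 0], "jaw": 0}, {"translation": [-7, 0, 0], "twist": [0, 0, 0], "jaw": 0}])

```text
time: 10.3
ee_pos: [0.4628, -0.0341, 0.0906]
tool_rot: [[0.999, -0.041, -0.001], [-0.041, -0.999, 0.0], [-0.001, -0.0, -1.0]]
contact_force: [1.6, -0.5, 0.8]
finger_gap: -0.0
```

```bash
python3 - <<'E'
from h import *
import cv2
goto(-21,0,78)
a=snapshot("side")[170:310,170:350,::-1];cv2.imwrite("pics/s6.png",cv2.resize(a,None,fx=4,fy=4,interpolation=cv2.INTER_CUBIC))
E
```

```text
t 10.3 heater-frame tcp [-22.    0.9  90.6] F [ 1.6 -0.5  0.8] 
need [ 1.1  0.9 12.6] twist [-0.     0.001  0.   ] need aligned [ 1.   0.9 12.6]
```

View pics/s6.png

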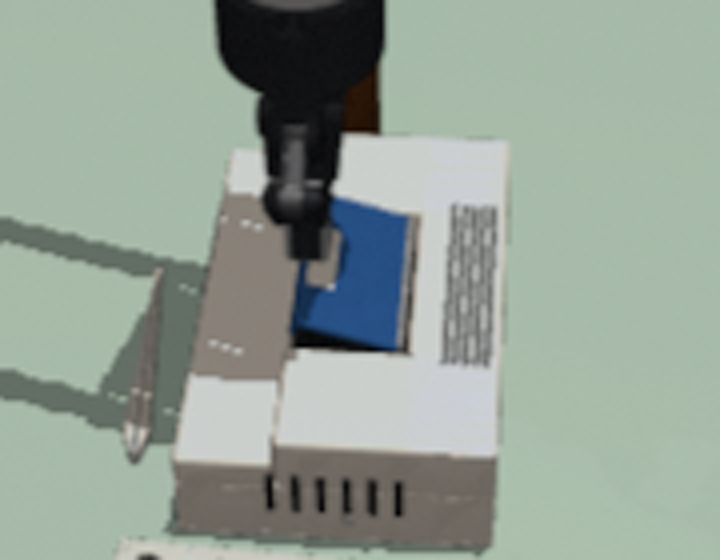

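The flap is held at about 17° under the tip, near its front. Pressing down now.

Emit:
move_arm(motion=[{"translation": [1, 0, 5], "twist": [0, 0, 0], "jaw": 0}, {"translation": [0, 0, 5], "twist": [0, 0, 0], "jaw": 0}, {"translation": [0, 0, 5], "twist": [0, 0, 0], "jaw": 0}, {"translation": [0, 0, 2], "twist": [0, 0, 0], "jaw": 0}, {"translation": [0, 0, 0], "twist": [0, 0, 0], "jaw": 0}])

```text
time: 10.98
ee_pos: [0.4645, -0.0342, 0.0735]
tool_rot: [[0.999, -0.041, -0.001], [-0.041, -0.999, 0.0], [-0.001, -0.0, -1.0]]
contact_force: [-1.8, 0.9, 2.8]
finger_gap: 0.0004
```

Emit:
move_arm(motion=[{"translation": [0, 0, 2], "twist": [0, 0, 0], "jaw": 0}, {"translation": [0, 0, 1], "twist": [0, 0, 0], "jaw": 0}, {"translation": [0, 0, 0], "twist": [0, 0, 0], "jaw": 0}, {"translation": [0, 0, 0], "twist": [0, 0, 0], "jaw": 0}])

```text
time: 11.48
ee_pos: [0.4649, -0.0342, 0.0713]
tool_rot: [[0.999, -0.041, 0.0], [-0.041, -0.999, -0.0], [0.0, 0.0, -1.0]]
contact_force: [-3.5, 0.7, 6.7]
finger_gap: 0.0002
```

Emit:
move_arm(motion=[{"translation": [0, 0, 1], "twist": [0, 0, 0], "jaw": 0}, {"translation": [0, 0, 0], "twist": [0, 0, 0], "jaw": 0}, {"translation": [0, 0, 0], "twist": [0, 0, 0], "jaw": 0}])

```text
time: 11.85
ee_pos: [0.4649, -0.0342, 0.071]
tool_rot: [[0.999, -0.041, 0.001], [-0.041, -0.999, -0.0], [0.001, 0.0, -1.0]]
contact_force: [-5.9, 1.0, 14.6]
finger_gap: 0.0001
```

At the stop (14.6 N). Releasing straight up.

Emit:
move_arm(motion=[{"translation": [0, 0, -4], "twist": [0, 0, 0], "jaw": 0}, {"translation": [0, 0, -8], "twist": [0, 0, 0], "jaw": 0}, {"translation": [-20, 0, -30], "twist": [0, 0, 0], "jaw": 0}, {"translation": [-40, 0, -30], "twist": [0, 0, 0], "jaw": 0}, {"translation": [0, 0, 0], "twist": [0, 0, 0], "jaw": 0}])

```text
time: 12.48
ee_pos: [0.4044, -0.0319, 0.1438]
tool_rot: [[0.999, -0.041, 0.004], [-0.041, -0.999, -0.001], [0.004, 0.001, -1.0]]
contact_force: [-0.9, -0.4, -0.6]
finger_gap: -0.0001
```

Emit:
move_arm(motion=[{"translation": [0, 0, 0], "twist": [0, 0, 0], "jaw": 0}, {"translation": [0, 0, 0], "twist": [0, 0, 0], "jaw": 0}, {"translation": [0, 0, 0], "twist": [0, 0, 0], "jaw": 0}, {"translation": [0, 0, 0], "twist": [0, 0, 0], "jaw": 0}])

```text
time: 12.98
ee_pos: [0.4049, -0.0317, 0.1413]
tool_rot: [[0.999, -0.041, -0.001], [-0.041, -0.999, 0.0], [-0.001, -0.0, -1.0]]
contact_force: [0.1, 0.3, -0.2]
finger_gap: 0.0001
```

```bash
python3 - <<'E'
from h import *
import cv2
goto(-21,0,78)
b=snapshot("wrist")[:,:,::-1]
a=snapshot("side")[170:310,170:350,::-1];cv2.imwrite("pics/s7.png",np.hstack([cv2.resize(a,(396,308),interpolation=cv2.INTER_CUBIC),cv2.resize(b[:308],(400,308))]))
E
```

```text
t 12.97 heater-frame tcp [-80.    0.9 141.3] F [ 0.1  0.3 -0.2] 
need [59.1  0.9 63.2] twist [-0.     0.001  0.   ] need aligned [59.   0.9 63.3]
```

View pics/s7.png

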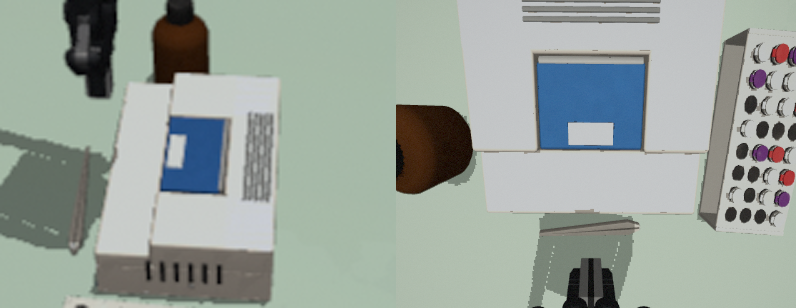

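The flap is latched flush, nothing touches it, and the bystanders haven't moved. Handing in.

```bash
python3 -c "
from cell import env
print(env.close_job())"
```

```text
the job is handed in; nothing more can be done
None
```

The heater task was carried out in full and handed in; the arm had finished and stood clear by about 13 s of the 45 s. All of it was done with the shut fingertips, without gripping anything.

1. **Opening the flap:** I pressed its front to the stop (13 N on the tool, no further travel) and let go. The pictures showed it spring fully open.
2. **Pressing the button:** I pressed it with the flap open. The tip stopped hard at z = 0.058 m with 15 N, which is the full 6 mm.
3. **Shutting the flap:** I pushed it over from behind and pressed the front to the stop (14.6 N), then let go and moved clear.

The last wrist and side pictures, taken over half a second after the arm cleared the flap, show it flush with the housing and nothing touching it. Bottle, rack and forceps look unmoved, judged by eye; I did not measure their positions again. The button could not be seen under the shut flap. The force on the tool read about zero.

The wrist-camera check of the heater's position differed by 1 to 4 mm on most points, and up to about 6 mm at the far housing corners. No check failed.

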